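# Find the loose pipe stub in the roofed tool box and roll it home on the rails

### The arm

A 6-joint arm with a two-finger parallel gripper is mounted at the origin on the work surface. World frame = base frame: x ahead of the robot, y to its left, z up, the work surface at z = 0. Lengths are in m, angles in rad, forces in N, time in s.
With the tool pointing down it reaches from about 0.325 to 0.775 m from the base axis. Payload 9.3 kg.
Tool frame: the origin (TCP) lies on the centre line of the jaws, within the pads' length; the fingertips stand 25 mm ahead of it and the grasp point (between the pads) lies 6 mm ahead of it; z points along the fingers, y is the line along which they close (so a half turn about z gives the same grasp; the last joint's range is limited). The gripper opens to 85 mm and grips with 20 to 120 N. Pads are 22 mm wide; open, the fingers measure 114 mm over their backs; the gripper's body (76 mm by 85 mm) begins 54 mm behind the grasp point. The pads swing forward as they close: fully open they stand 13 mm farther back than shut.
Start: joints at [-1.346, 0.259, 0.021, 1.334, 0, 1.418], TCP at [0.203, -0.511, 0.256] pointing down, gripper open.
Joint ranges: [-3.04, 3.04], [-0.91, 1.82], [-1.04, 1.36], [-1.92, 1.95], [-1.52, 1.45], [-3.14, 3.14]. Speed limits (rad/s): [2.22, 2.22, 2.79, 3.14, 3.14, 3.14].

### API

Orientations are given as a 3x3 rotation matrix whose columns are the frame's x, y, z axes.
In Python, from rig import status, camera, workorder gives the robot as it stands.
- The arm moves only by the tool play_rows, never from a script. Its argument "series" is a list of rows, each an object of numbers: "wx", "wy", "wz": the turn, a rotation vector about the tool's x, y, z in rad; "dx", "dy", "dz": the shift along the tool's x, y, z in mm; "fingers": the gripper command: -1 is fully open, 1 is shut, values between are in proportion. In form: [{"wx": .., "wy": .., "wz": .., "dx": .., "dy": .., "dz": .., "fingers": ..}, ...]. A call has 1 to 12 rows; each row is the pose to reach, as a shift and turn from the pose commanded when the call began, along the tool's axes at that moment; what a row does not reach only later rows make up. A row lasts 1/8 s, in which the tool goes at most 62.5 mm and 10.7 degrees, less where a joint would pass 70% of its speed; a pose out of reach is approached as far as the arm can. A call with a gripper value outside its range is refused whole. The fingers move at their own pace and stop on an object; "squeeze" is the grip in N (left out, the last holds). Time passes only in rows, so rows that repeat a pose let the fingers close. It gives the time, the measured TCP pose, the force, the opening and the grip force at its end, in the units of the state.
- status.state(): the state, without advancing time (a new reading comes with each control period).
- camera(name): name is "scene" or "side" or "wrist"; returns a dict with "image" (420x560x3 uint8, red, green, blue), "fx", "fy", "cx", "cy" (pixels), "world_from_camera" (4x4, takes a point from camera to world coordinates). Camera axes: x right, y down, z forward; pixel columns grow to the right and rows downward; lengths in m; the calibration is good to about 2 mm. A picture is of the moment at which its call begins. There is no depth.
- workorder.close_job(): hands the job in; it is judged then, once.
The state is a dict: "clock": time; "joint_positions": joint angles; "qd": joint speeds; "joint_efforts": joint torques, N m; "tcp_pos": TCP position; "ee_rot": TCP orientation; "force": force on the tool from outside, world axes, zero at the start; "moment": the same for the moment, N m; "opening": opening from 0.0 (shut) to 1.0 (fully open); "gripper_force": force on a finger pad.
Only numpy, scipy, OpenCV 4.12 (cv2) and the standard library are available. Lean on these libraries where they do the work, as an engineer would, in place of code of your own. Each camera call takes 0.05 s, during which the arm holds its last target. There are 200 camera calls.

### The job

One loose steel pipe stub lies hidden on the floor of the grey box, under its roof, where it can be felt but hardly seen: find it, draw it out through the open front and lay it across the two rails at the end away from the upright posts, and let go. Then push it so that it rolls along the rails, without being lifted, until it rests against both posts. Do not disturb the tin, the shears or the paddle.

Things in the scene. Friction and masses are not known exactly. Their poses are not given: they have to be found in the camera images.
- box: Grey steel box fixed to the bench. Origin: on the bench, below the middle of the roof's front edge; x into the box, away from the robot, y left, z up. Floor top at 4 mm; inside 280 mm wide, from x -150 to 140 mm; sheet 4 mm thick. x 0 to 140: roof underside at 160 mm, top 164, full side and back walls. x -150 to 0: open above, lips 25 mm high. Reach in from there with a tilted tool.
- box_mouth (a point): Point on the box floor straight below the middle of the roof's front edge; axes as the box.
- keeper: Two parallel steel strips fixed on the box floor that keep the stub from rolling sideways: each 240 mm long (along the keeper's x, roughly into the box, from under the roof into the open part), 5 mm wide, 5 mm high, clear gap 34 mm. Origin on the box floor, midway between them at half length. Their sideways place in the box varies up to 40 mm from its middle.
- stub: The one loose part: a plain round steel pipe stub, 36 mm diameter, 100 mm long, about 0.4 kg, ends look like an open bore. Origin at its middle on its axis; x along the axis. It starts lying between the keeper strips, entirely under the roof, near end 3 to 20 mm inside the roof's front edge; the gap lets it shift about 4 mm sideways.
- rails: Roll stand fixed to the bench: two level rails along its y, centred at x -30 and 30 mm, 10 mm wide, tops at 60 mm, y -135 to 135; base plate 110 x 280 x 8 mm. Origin on the bench at the centre. Posts rise 40 mm above the rails at the -y end (inner faces y -125), a 5 mm lip at the other (inner face y 129). The rails are flat and level; the stub lies across them along x and stays where it is left.
- rails_open (a point): Where the middle of the stub (its axis) is when laid at the open end (a good place; any in the half away from the posts will do), 78 mm above the bench.
- rails_home (a point): Where the middle of the stub (its axis) is when it rests against both posts, 78 mm above the bench.
- tin: Bystander: closed round aluminium tin, 66 mm diameter, 60 mm high, standing on the box roof. Origin at its underside.
- shears: Bystander: dark steel shears lying on the bench, about 200 mm long and 80 mm wide, 12 mm high. Origin at the pivot's underside; blades to +x.
- paddle: Bystander: wooden paddle lying on the bench, 240 mm long, blade 100 x 80 x 16 mm to +x, round handle. 24 mm high. Origin on the bench near its middle.
Not all that is in view belongs to the job. What is shaped like the stub but brown or yellow is not meant.

How it is judged:
On the way, in this order (a step that is already met when the one before it is completed fails the run):
1. the stub is drawn out: its middle is at least 15 mm in front of the roof's edge (x of stub in the frame of box below -0.015 m), for 0.1 s.
2. the stub lies across both rails in the half away from the posts, let go and still (z of stub in the frame of rails between 0.072 and 0.084 m and x of stub in the frame of rails between -0.028 and 0.028 m and y of stub in the frame of rails between 0.015 and 0.13 m and contact force between stub and the arm below 0.5 N and contact force between stub and the fingers below 0.5 N and linear speed of stub below 0.03 m/s), for 0.3 s.
3. the stub rolls along the middle of the rails, turning as it goes (z of stub in the frame of rails between 0.07 and 0.088 m and x of stub in the frame of rails between -0.028 and 0.028 m and y of stub in the frame of rails between -0.085 and 0.01 m and angular speed of stub above 0.3 rad/s), for 0.08 s.
At the end, for the whole second after the job is handed in: The stub lies still on both rails, its middle within about 6 mm of home against the posts (along the rails) and within 28 mm of the centre line between the rails, square to the rails within 0.1 rad, and released (z of stub in the frame of rails between 0.072 and 0.084 m and x of stub in the frame of rails between -0.028 and 0.028 m and y of stub in the frame of rails between -0.113 and -0.1 m and angle between the x axis of stub and the x axis of rails, either way round below 0.1 rad and linear speed of stub below 0.02 m/s); the robot touches nothing.
It fails at once if the stub is lifted more than 15 mm above the rails over their post half (y of stub in the frame of rails between -0.15 and 0.005 m and x of stub in the frame of rails between -0.09 and 0.09 m and z of stub in the frame of rails above 0.093 m).
It fails at once if the tin is moved more than 25 mm (distance of tin from where it was at the start of the episode above 0.025 m).
It fails at once if the shears is moved more than 25 mm (distance of shears from where it was at the start of the episode above 0.025 m).
It fails at once if the paddle is moved more than 25 mm (distance of paddle from where it was at the start of the episode above 0.025 m).
It also fails if it takes over 67 s, if anything falls off the work surface, if the arm or the gripper's body presses on something with over 40 N, if the wrist force passes 120 N, or if a joint passes its speed limit or range.

## Working session

There is one attempt and no reset: what is moved stays moved. The work goes in short steps, Python scripts to look and compute and a tool call to move; the robot and the scene stay as the last step left them, time stands still between calls to the robot, and variables do not carry over. Pictures are saved under pics/ and viewed, at most 10 in all, crops included, and the job is handed in when it is done.

Besides the shell and the picture viewer there is one more tool, called after "Call:" by a JSON object that holds its "api" and its "payload", one argument or row to a line. play_rows: Moves the arm, as the interface text tells. Its arguments: {"type":"object","properties":{"series":{"type":"array","items":{"type":"object","properties":{"wx":{"type":"number"},"wy":{"type":"number"},"wz":{"type":"number"},"dx":{"type":"number"},"dy":{"type":"number"},"dz":{"type":"number"},"fingers":{"type":"number"}}}},"squeeze":{"type":"number"}},"required":["series"]}

```bash
mkdir -p pics; ls; cat > h.py <<'E'
import numpy as np, cv2
from rig import status, camera, workorder
def cast(c,u,v,z):
    W=c["world_from_camera"];d=W[:3,:3]@np.array([(u-c["cx"])/c["fx"],(v-c["cy"])/c["fy"],1]);o=W[:3,3]
    return o+d*(z-o[2])/d[2]
def proj(c,p):
    W=np.linalg.inv(c["world_from_camera"]);q=W[:3,:3]@np.array(p)+W[:3,3]
    return c["fx"]*q[0]/q[2]+c["cx"],c["fy"]*q[1]/q[2]+c["cy"]
E
python3 - <<'E'
from h import *
import pickle
d={n:camera(n) for n in("scene","side")}
pickle.dump(d,open("d.pkl","wb"))
for n in d:
    cv2.imwrite(f"pics/{n}0.png",cv2.resize(d[n]["image"][:,:,::-1],(800,600),interpolation=cv2.INTER_CUBIC)); print(n,d[n]["fx"],d[n]["world_from_camera"].round(3).tolist())
print(status.state())
E
```

```text
pics
scene 479.852453676078 [[-0.532, -0.636, 0.559, -0.077], [-0.847, 0.387, -0.365, 0.45], [0.016, -0.667, -0.745, 1.127], [0.0, 0.0, 0.0, 1.0]]
side 461.45217486760254 [[0.955, -0.207, 0.214, 0.386], [-0.298, -0.662, 0.687, -0.845], [-0.001, -0.72, -0.694, 0.947], [0.0, 0.0, 0.0, 1.0]]
{'clock': 0.1, 'joint_positions': array([-1.34559802e+00,  2.59107060e-01,  2.08543260e-02,  1.33367101e+00,
        1.88620535e-05,  1.41821247e+00]), 'qd': array([ 0.00090562, -0.00216759,  0.0039738 ,  0.0004283 , -0.00096761,
        0.00129701]), 'joint_efforts': array([ 4.16347728e-03, -5.56692982e+01,  3.45069659e+01,  1.16001751e-02,
       -2.06268842e-04,  1.32960659e-05]), 'tcp_pos': array([ 0.20283495, -0.51100951,  0.25574882]), 'ee_rot': array([[ 9.29485020e-01,  3.68859787e-01, -2.33367102e-04],
       [ 3.68859812e-01, -9.29484385e-01,  1.10316603e-03],
       [ 1.90002508e-04, -1.11145604e-03, -9.99999364e-01]]), 'force': array([ 0.43988448,  0.40391651, -0.20072617]), 'moment': array([-0.02167912, -0.02076817,  0.0025069 ]), 'gripper_force': 0.0, 'opening': 1.0004472078556281}
```

View pics/scene0.png

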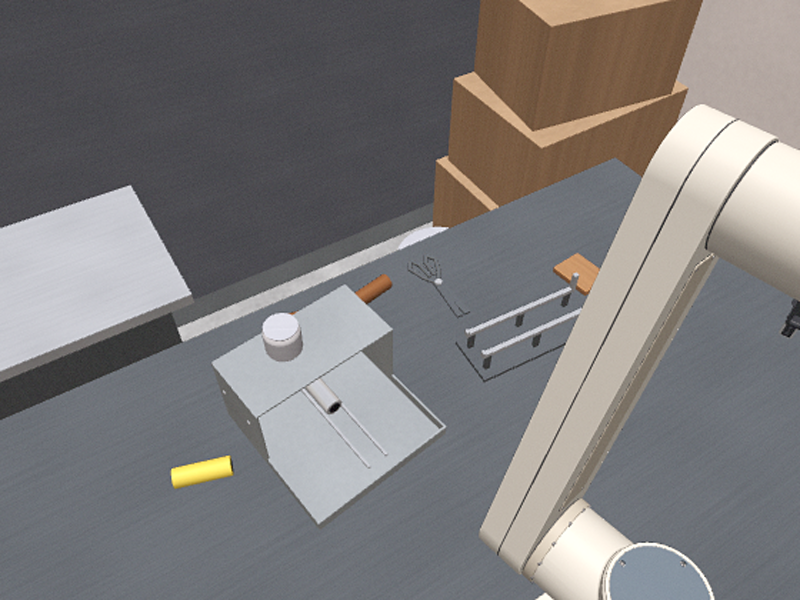

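View pics/side0.png

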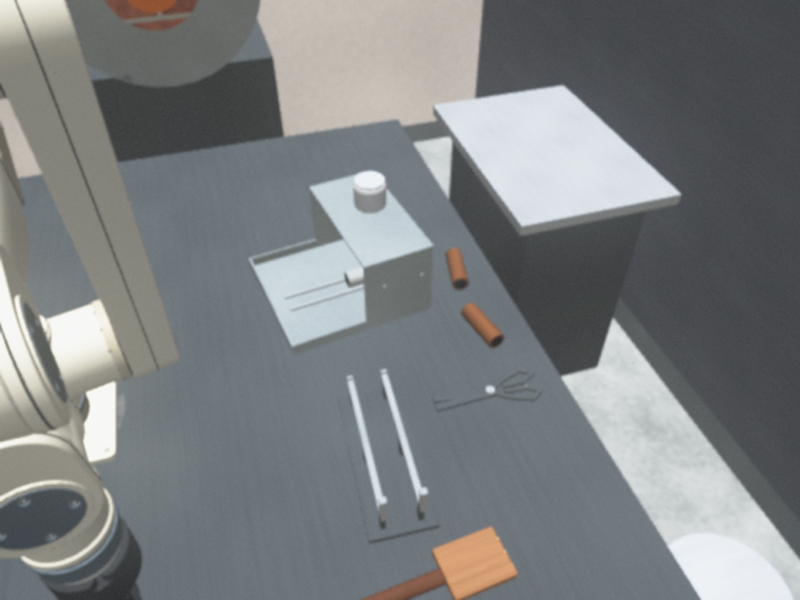

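The scene view shows the grey stub between the keeper strips at (323,394), with its near end showing under the roof edge. The side view shows it at (355,277). Similar objects are the yellow one at scene (202,472) and the brown ones at scene (375,290), side (457,268) and side (482,325). They are the wrong colour and outside the box. I'll confirm the stub in an enlarged crop and measure it.

```bash
python3 - <<'E'
from h import *
import pickle
d=pickle.load(open("d.pkl","rb"))
a=d["scene"]["image"][195:370,145:320,::-1]; b=d["side"]["image"][250:390,225:325,::-1]
A=cv2.resize(a,None,fx=3.2,fy=3.2,interpolation=cv2.INTER_CUBIC)
B=cv2.resize(b,(240*5//5,336),interpolation=cv2.INTER_CUBIC) 
B=np.vstack([B,np.zeros((A.shape[0]-336,240,3),np.uint8)])
cv2.imwrite("pics/c1.png",np.hstack([A,B]))
s=.7
S,D=d["scene"],d["side"]
def p(c,u,v,z,n): print(n,cast(c,u*s,v*s,z).round(4))
p(S,259,417,.164,"roofFL");p(S,392,330,.164,"roofFR");p(S,213,362,.164,"roofBL");p(S,346,286,.164,"roofBR")
p(D,431,243,.164,"roofBR side");p(D,364,264,.164,"roofFR side")
p(S,368,467,.009,"keepL");p(S,386,455,.009,"keepR");p(S,303,389,.009,"keepL far")
p(D,287,296,.009,"keepL side");p(D,292,308,.009,"keepR side")
p(S,321,523,.004,"floorFL");p(S,444,427,.004,"floorFR")
p(S,335,407,.022,"stub end");p(D,354,278,.022,"stub end side?")
for n,u,v in(("r1open",350,378),("r1post",380,500),("r2open",384,372),("r2post",422,492)): p(D,u,v,.06,n)
for n,u,v in(("r2open",470,331),("r1open",487,351)): p(S,u,v,.06,"scene "+n)
p(D,370,182,.06+.164,"tin top")
E
```

```text
roofFL [0.5473 0.3259 0.164 ]
roofFR [0.5899 0.0481 0.164 ]
roofBL [0.6901 0.3484 0.164 ]
roofBR [0.7276 0.0671 0.164 ]
roofBR side [0.7342 0.0729 0.164 ]
roofFR side [0.5972 0.0517 0.164 ]
keepL [0.4508 0.1829 0.009 ]
keepR [0.4543 0.1433 0.009 ]
keepL far [0.6613 0.2075 0.009 ]
keepL side [0.4595 0.178  0.009 ]
keepR side [0.4628 0.1396 0.009 ]
floorFL [0.4047 0.3011 0.004 ]
floorFR [0.4498 0.0193 0.004 ]
stub end [0.5848 0.1771 0.022 ]
stub end side? [0.6034 0.1766 0.022 ]
r1open [ 0.5225 -0.1164  0.06  ]
r1post [ 0.5075 -0.3564  0.06  ]
r2open [ 0.5827 -0.121   0.06  ]
r2post [ 0.5712 -0.3624  0.06  ]
scene r2open [ 0.5785 -0.1271  0.06  ]
scene r1open [ 0.5203 -0.1263  0.06  ]
tin top [0.6565 0.218  0.224 ]
```

View pics/c1.png

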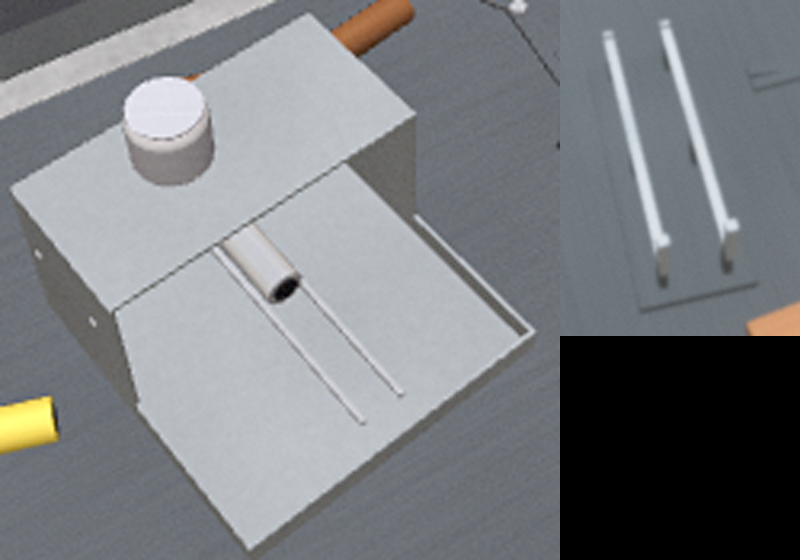

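The crop confirms the grey stub with its open bore between the strips, near end at crop (287,288), which is about (0.587,0.177) in world coordinates. The yellow and brown ones lie outside the box. Now I'll move above the open part of the box.

```bash
cat >> h.py <<'E'
from scipy.spatial.transform import Rotation as Ro
def rot(yaw,tilt):
    """tool y across, z forward-down along yaw, tilt from vertical; tool x backward"""
    f=np.array([np.cos(yaw),np.sin(yaw),0]);u=np.array([0,0,1.])
    z=f*np.sin(tilt)-u*np.cos(tilt); x=-(f*np.cos(tilt)+u*np.sin(tilt))
    return np.column_stack([x,np.cross(z,x),z])
def delta(p,R,p0=None,R0=None):
    s=status.state(); p0=s["tcp_pos"] if p0 is None else p0; R0=s["ee_rot"] if R0 is None else R0
    print("d mm",(R0.T@(np.array(p)-p0)*1e3).round(1),"w",Ro.from_matrix(R0.T@R).as_rotvec().round(3))
E
python3 - <<'E'
from h import *
delta((.33,-.2,.26),rot(.12,0)); delta((.44,.16,.27),rot(.12,0))
E
```

```text
d mm [ 232.9 -242.2   -3.9] w [ 0.000e+00 -2.000e-03 -2.884e+00]
d mm [ 468.  -536.2  -13.6] w [ 0.000e+00 -2.000e-03 -2.884e+00]
```

Call:
{"api": "play_rows", "payload": {
  "series": [
    {"dx": 80,"dy": -85,"dz": -4,"wz": -0.4,"fingers": -1},
    {"dx": 155,"dy": -160,"dz": -4,"wz": -0.7,"fingers": -1},
    {"dx": 233,"dy": -242,"dz": -4,"wz": -1.0,"fingers": -1},
    {"dx": 233,"dy": -242,"dz": -4,"wz": -1.0,"fingers": -1},
    {"dx": 280,"dy": -300,"dz": -6,"wz": -1.3,"fingers": -1},
    {"dx": 330,"dy": -360,"dz": -8,"wz": -1.6,"fingers": -1},
    {"dx": 380,"dy": -430,"dz": -10,"wz": -1.9,"fingers": -1},
    {"dx": 430,"dy": -490,"dz": -12,"wz": -2.1,"fingers": -1},
    {"dx": 468,"dy": -536,"dz": -14,"wz": -2.3,"fingers": -1},
    {"dx": 468,"dy": -536,"dz": -14,"wz": -2.5,"fingers": -1},
    {"dx": 468,"dy": -536,"dz": -14,"wz": -2.7,"fingers": -1},
    {"dx": 468,"dy": -536,"dz": -14,"wz": -2.884,"fingers": -1}
  ]
}}

```text
$.series[0]: bad value
```

```bash
python3 - <<'E'
from h import *
s=status.state();print(s["clock"],s["tcp_pos"],s["joint_positions"].round(3))
R=rot(.12,np.pi/4);f=np.array([np.cos(.12),np.sin(.12),0])
G=np.array([.587,.177,.036])+.008*f;T=G-.006*R[:,2];print(T)
delta(T-.13*f+[0,0,.06],R)
E
```

```text
0.1 [ 0.20283495 -0.51100951  0.25574882] [-1.346  0.259  0.021  1.334  0.     1.418]
[0.59073034 0.1774498  0.04024264]
d mm [ 488.8 -529.8  156.2] w [-1.11  -0.145 -2.68 ]
```

Call:
{"api": "play_rows", "payload": {
  "series": [
    {"wx": 0,"wy": 0,"dx": 80,"dy": -85,"dz": -4,"wz": -0.4,"fingers": -1},
    {"wx": 0,"wy": 0,"dx": 155,"dy": -160,"dz": -4,"wz": -0.7,"fingers": -1},
    {"wx": 0,"wy": 0,"dx": 233,"dy": -242,"dz": -4,"wz": -1.0,"fingers": -1},
    {"wx": 0,"wy": 0,"dx": 233,"dy": -242,"dz": -4,"wz": -1.0,"fingers": -1},
    {"wx": 0,"wy": 0,"dx": 280,"dy": -300,"dz": -6,"wz": -1.3,"fingers": -1},
    {"wx": 0,"wy": 0,"dx": 330,"dy": -360,"dz": -8,"wz": -1.6,"fingers": -1},
    {"wx": 0,"wy": 0,"dx": 380,"dy": -430,"dz": -10,"wz": -1.9,"fingers": -1},
    {"wx": 0,"wy": 0,"dx": 430,"dy": -490,"dz": -12,"wz": -2.1,"fingers": -1},
    {"wx": 0,"wy": 0,"dx": 468,"dy": -536,"dz": -14,"wz": -2.3,"fingers": -1},
    {"wx": 0,"wy": 0,"dx": 468,"dy": -536,"dz": -14,"wz": -2.5,"fingers": -1},
    {"wx": 0,"wy": 0,"dx": 468,"dy": -536,"dz": -14,"wz": -2.7,"fingers": -1},
    {"wx": 0,"wy": 0,"dx": 468,"dy": -536,"dz": -14,"wz": -2.884,"fingers": -1}
  ]
}}

```text
clock: 1.6
tcp_pos: [0.4403, 0.1626, 0.2698]
ee_rot: [[-0.875, 0.483, -0.001], [0.483, 0.875, 0.0], [0.001, -0.0, -1.0]]
force: [0.8, -1.6, -0.1]
opening: 1.001
gripper_force: 0.0
```

```bash
python3 - <<'E'
from h import *
R=rot(.12,np.pi/4);f=np.array([np.cos(.12),np.sin(.12),0])
T=np.array([.5907,.1775,.0402])
delta(T-.13*f+[0,0,.06],R)
E
```

```text
d mm [-19.1   9.7 169.6] w [-0.245 -0.76  -0.592]
```

Call:
{"api": "play_rows", "payload": {
  "series": [
    {"wx": 0,"wy": 0,"wz": -0.18,"dx": 0,"dy": 0,"dz": 0,"fingers": -1},
    {"wx": 0,"wy": 0,"wz": -0.36,"dx": 0,"dy": 0,"dz": 0,"fingers": -1},
    {"wx": 0,"wy": 0,"wz": -0.54,"dx": 0,"dy": 0,"dz": 0,"fingers": -1},
    {"wx": 0,"wy": 0,"wz": -0.62,"dx": -5,"dy": 3,"dz": 40,"fingers": -1},
    {"wx": -0.245,"wy": -0.76,"wz": -0.592,"dx": -19,"dy": 10,"dz": 80,"fingers": -1},
    {"wx": -0.245,"wy": -0.76,"wz": -0.592,"dx": -19,"dy": 10,"dz": 120,"fingers": -1},
    {"wx": -0.245,"wy": -0.76,"wz": -0.592,"dx": -19,"dy": 10,"dz": 170,"fingers": -1},
    {"wx": -0.245,"wy": -0.76,"wz": -0.592,"dx": -19,"dy": 10,"dz": 170,"fingers": -1},
    {"wx": -0.245,"wy": -0.76,"wz": -0.592,"dx": -19,"dy": 10,"dz": 170,"fingers": -1},
    {"wx": -0.245,"wy": -0.76,"wz": -0.592,"dx": -19,"dy": 10,"dz": 170,"fingers": -1}
  ]
}}

```text
clock: 2.85
tcp_pos: [0.4705, 0.1636, 0.1105]
ee_rot: [[-0.71, -0.109, 0.696], [-0.079, 0.994, 0.074], [-0.7, -0.003, -0.714]]
force: [-2.3, -4.1, -2.6]
opening: 1.003
gripper_force: 0.0
```

```bash
python3 - <<'E'
from h import *
import pickle
s=status.state();print(s["clock"],s["tcp_pos"],s["ee_rot"].round(3).tolist(),s["joint_positions"].round(3))
c=camera("wrist");pickle.dump(c,open("w.pkl","wb"));print(c["world_from_camera"].round(3).tolist())
cv2.imwrite("pics/w1.png",c["image"][:,:,::-1])
print(proj(c,(.587,.177,.022)))
E
```

```text
2.85 [0.47049141 0.16364288 0.11053906] [[-0.71, -0.109, 0.696], [-0.079, 0.994, 0.074], [-0.7, -0.003, -0.714]] [ 0.203  0.031 -1.042 -0.276 -0.068  0.066]
[[-0.109, 0.451, 0.886, 0.329], [0.994, 0.052, 0.096, 0.147], [-0.002, 0.891, -0.454, 0.137], [0.0, 0.0, 0.0, 1.0]]
(np.float64(279.5971431498329), np.float64(223.36393029694455))
```

View pics/w1.png

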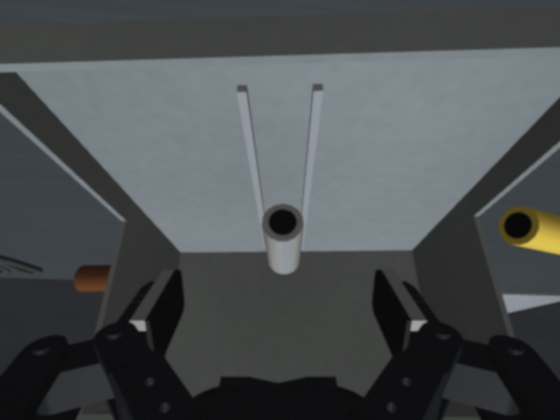

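Wrist view (upside down): the stub's bore end is at (282,222), within 3 px of the prediction. The keeper ends are at (242,88) and (318,88), and the jaws straddle the stub. Joint 3 is at its lower limit here, so I'll move forward next.

```bash
python3 - <<'E'
from h import *
import pickle
c=pickle.load(open("w.pkl","rb"))
E=cast(c,282.5,222,.022);k1=cast(c,242,90,.009);k2=cast(c,318,90,.009);k=(k1+k2)/2
print(E,k1,k2,np.linalg.norm(k1-k2)); yaw=np.arctan2(E[1]-k[1],E[0]-k[0]);print(yaw)
l=cast(c,259,190,.009);print(np.arctan2(*(l-k1)[1::-1]))
r=cast(c,307,190,.009);print(np.arctan2(*(r-k2)[1::-1]))
yaw=.12
R=rot(yaw,np.pi/4);f=np.array([np.cos(yaw),np.sin(yaw),0])
T=E+[0,0,.014]+.008*f-.006*R[:,2];print(T)
delta(T-.06*f+[0,0,.03],R);delta(T+[0,0,.01],R)
E
```

```text
[0.58389146 0.17911871 0.022     ] [0.45332963 0.14256544 0.009     ] [0.44906317 0.18072045 0.009     ] 0.03839280218116151
0.13094509771557697
0.14294128714560458
0.13319839892999893
[0.5876218  0.17956851 0.04024264]
d mm [-7.6  2.  69.6] w [-0.009  0.    -0.007]
d mm [-35.9   2.7 126.1] w [-0.009  0.    -0.007]
```

Call:
{"api": "play_rows", "payload": {
  "series": [
    {"wx": 0,"wy": 0,"wz": 0,"dx": -4,"dy": 1,"dz": 35,"fingers": -1},
    {"wx": -0.01,"wy": 0,"wz": -0.01,"dx": -8,"dy": 2,"dz": 70,"fingers": -1},
    {"wx": -0.01,"wy": 0,"wz": -0.01,"dx": -20,"dy": 2,"dz": 96,"fingers": -1},
    {"wx": -0.01,"wy": 0,"wz": -0.01,"dx": -36,"dy": 3,"dz": 124,"fingers": -1},
    {"wx": -0.01,"wy": 0,"wz": -0.01,"dx": -36,"dy": 3,"dz": 124,"fingers": -1},
    {"wx": -0.01,"wy": 0,"wz": -0.01,"dx": -36,"dy": 3,"dz": 124,"fingers": -1}
  ]
}}

```text
clock: 3.65
tcp_pos: [0.5802, 0.1783, 0.0455]
ee_rot: [[-0.713, -0.123, 0.691], [-0.09, 0.992, 0.084], [-0.696, -0.002, -0.718]]
force: [-0.1, 0.2, 0.1]
opening: 1.0
gripper_force: 0.0
```

```bash
python3 - <<'E'
from h import *
s=status.state();print(s["joint_positions"].round(3))
c=camera("wrist");s=status.state()
cv2.imwrite("pics/w2.png",c["image"][:,:,::-1])
E=np.array([.584,.179,.022]);print(proj(c,E),"jaw frame pt of E (mm)",s["ee_rot"].T@(E-s["tcp_pos"])*1e3)
R=rot(.13,np.pi/4);f=np.array([np.cos(.13),np.sin(.13),0])
delta(E+[0,0,.014]+.008*f-.006*R[:,2],R)
E
```

```text
[ 0.178  0.33  -0.918 -0.446 -0.04   0.038]
(np.float64(279.9661864181839), np.float64(252.93631140109068)) jaw frame pt of E (mm) [13.79866268  0.2100629  19.79903713]
d mm [-1.6  0.2  9.3] w [-0.007 -0.015 -0.003]
```

View pics/w2.png

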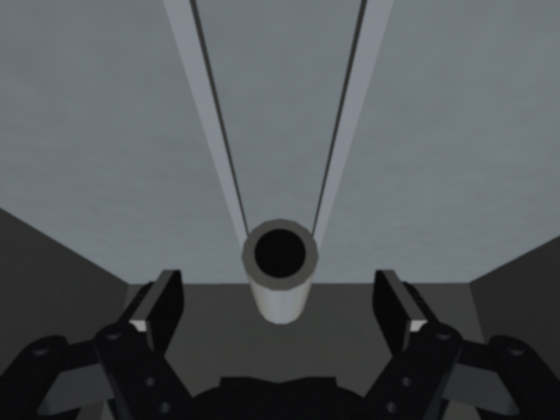

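The bore end at (281,254) matches the prediction, centred between the jaws. Closing on it.

Call:
{"api": "play_rows", "payload": {
  "series": [
    {"wx": 0,"wy": 0,"wz": 0,"dx": -5,"dy": 0,"dz": 12,"fingers": -1},
    {"wx": 0,"wy": 0,"wz": 0,"dx": -5,"dy": 0,"dz": 12,"fingers": -1},
    {"wx": 0,"wy": 0,"wz": 0,"dx": -5,"dy": 0,"dz": 12,"fingers": 0.6},
    {"wx": 0,"wy": 0,"wz": 0,"dx": -5,"dy": 0,"dz": 12,"fingers": 0.6},
    {"wx": 0,"wy": 0,"wz": 0,"dx": -5,"dy": 0,"dz": 12,"fingers": 0.6},
    {"wx": 0,"wy": 0,"wz": 0,"dx": -5,"dy": 0,"dz": 12,"fingers": 0.6},
    {"wx": 0,"wy": 0,"wz": 0,"dx": -5,"dy": 0,"dz": 12,"fingers": 0.6},
    {"wx": 0,"wy": 0,"wz": 0,"dx": -5,"dy": 0,"dz": 12,"fingers": 0.6}
  ],
  "squeeze": 50
}}

```text
clock: 4.7
tcp_pos: [0.5932, 0.1801, 0.0415]
ee_rot: [[-0.71, -0.123, 0.693], [-0.09, 0.992, 0.084], [-0.698, -0.002, -0.716]]
force: [-5.4, -0.3, 6.1]
opening: 0.395
gripper_force: 49.1
```

Call:
{"api": "play_rows", "payload": {
  "series": [
    {"wx": 0,"wy": 0,"wz": 0,"dx": 7,"dy": 0,"dz": -7,"fingers": 0.6},
    {"wx": 0,"wy": 0,"wz": 0,"dx": 14,"dy": 0,"dz": -14,"fingers": 0.6},
    {"wx": 0,"wy": 0,"wz": 0,"dx": 21.5,"dy": 0,"dz": -21,"fingers": 0.6},
    {"wx": 0,"wy": 0,"wz": 0,"dx": 29,"dy": 0,"dz": -28,"fingers": 0.6},
    {"wx": 0,"wy": 0,"wz": 0,"dx": 36,"dy": 0,"dz": -35,"fingers": 0.6},
    {"wx": 0,"wy": 0,"wz": 0,"dx": 43,"dy": 0,"dz": -42,"fingers": 0.6},
    {"wx": 0,"wy": 0,"wz": 0,"dx": 43,"dy": 0,"dz": -42,"fingers": 0.6}
  ]
}}

```text
clock: 5.58
tcp_pos: [0.5323, 0.1725, 0.0414]
ee_rot: [[-0.711, -0.123, 0.692], [-0.09, 0.992, 0.084], [-0.697, -0.003, -0.717]]
force: [-10.6, -2.3, 16.1]
opening: 0.394
gripper_force: 52.2
```

```bash
python3 - <<'E'
from h import *
s=status.state();print(s["joint_positions"].round(3),s["force"],s["tcp_pos"])
E
```

```text
[ 0.185  0.296 -1.03  -0.526 -0.045  0.043] [-10.55805984  -2.32453541  16.07323613] [0.53226004 0.17249718 0.04142251]
```

```bash
python3 - <<'E'
from h import *
s=status.state();R0=s["ee_rot"];p0=s["tcp_pos"]
yaw=.13;t=np.radians(20);R=rot(yaw,t);f=np.array([np.cos(yaw),np.sin(yaw),0])
E=np.array([.584,.179,.022])-.061*f
G=E+.022*f;G[2]=.034
T=G-.006*R[:,2];print(T)
delta(T+[0,0,.05]-.03*f,R);delta(T+[0,0,.04],R);delta(T,R)
E
```

```text
[0.54329428 0.17367824 0.03963816]
d mm [-20.1  -0.5 -47.7] w [-0.006  0.423 -0.004]
d mm [-34.6  -0.3 -19.6] w [-0.006  0.423 -0.004]
d mm [-6.7 -0.2  9. ] w [-0.006  0.423 -0.004]
```

Call:
{"api": "play_rows", "payload": {
  "series": [
    {"wx": 0,"wy": 0,"wz": 0,"dx": -1,"dy": 0,"dz": -1,"fingers": -1},
    {"wx": 0,"wy": 0,"wz": 0,"dx": -1,"dy": 0,"dz": -1,"fingers": -1},
    {"wx": 0,"wy": 0,"wz": 0,"dx": -1,"dy": 0,"dz": -1,"fingers": -1},
    {"wx": 0,"wy": 0,"wz": 0,"dx": -1,"dy": 0,"dz": -1,"fingers": -1},
    {"wx": 0,"wy": 0.12,"wz": 0,"dx": -14,"dy": 0,"dz": -14,"fingers": -1},
    {"wx": 0,"wy": 0.25,"wz": 0,"dx": -25,"dy": 0,"dz": -25,"fingers": -1},
    {"wx": 0,"wy": 0.423,"wz": 0,"dx": -34,"dy": 0,"dz": -20,"fingers": -1},
    {"wx": 0,"wy": 0.423,"wz": 0,"dx": -34,"dy": 0,"dz": -20,"fingers": -1},
    {"wx": -0.006,"wy": 0.423,"wz": -0.004,"dx": -34,"dy": 0,"dz": -20,"fingers": -1}
  ]
}}

```text
clock: 6.7
tcp_pos: [0.5452, 0.1741, 0.0798]
ee_rot: [[-0.931, -0.129, 0.341], [-0.121, 0.992, 0.045], [-0.344, 0.001, -0.939]]
force: [0.1, -1.1, -0.0]
opening: 0.999
gripper_force: 0.0
```

```bash
python3 - <<'E'
from h import *
s=status.state();print(s["joint_positions"].round(3))
c=camera("wrist");f=np.array([np.cos(.13),np.sin(.13),0])
im=c["image"][:,:,::-1].copy()
E=np.array([.584,.179,.022])-.061*f
for d,col in((0,(0,0,255)),(.05,(0,255,0))):
    u=tuple(int(x) for x in proj(c,E+d*f+[0,0,.018*(d>0)]));print(u);cv2.circle(im,u,4,col,1)
cv2.imwrite("pics/w3.png",im)
T=np.array([.5433,.1737,.0396]);R=rot(.13,np.radians(20));delta(T,R);delta(T-.075*f,R)
E
```

```text
[ 0.169  0.244 -0.56   0.417 -0.013  0.037]
(278, 182)
(278, 273)
d mm [14.3 -0.2 36.7] w [ 0.001  0.001 -0.   ]
d mm [84.7 -0.2 11. ] w [ 0.001  0.001 -0.   ]
```

View pics/w3.png

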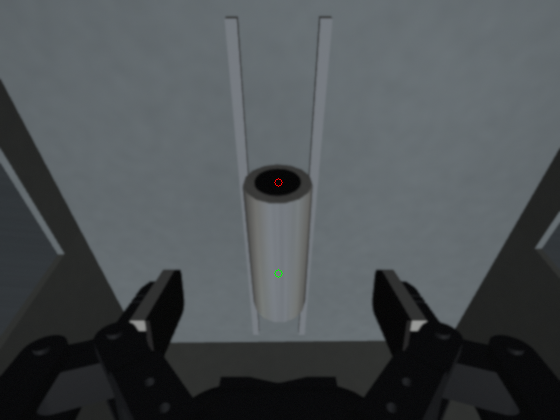

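The stub end sits exactly where predicted at (278,182), so it has come out 61 mm. Gripping again and drawing further.

Call:
{"api": "play_rows", "payload": {
  "series": [
    {"wx": 0,"wy": 0,"wz": 0,"dx": 14,"dy": 0,"dz": 35,"fingers": -1},
    {"wx": 0,"wy": 0,"wz": 0,"dx": 14,"dy": 0,"dz": 35,"fingers": -1},
    {"wx": 0,"wy": 0,"wz": 0,"dx": 14,"dy": 0,"dz": 35,"fingers": 0.6},
    {"wx": 0,"wy": 0,"wz": 0,"dx": 14,"dy": 0,"dz": 35,"fingers": 0.6},
    {"wx": 0,"wy": 0,"wz": 0,"dx": 14,"dy": 0,"dz": 35,"fingers": 0.6},
    {"wx": 0,"wy": 0,"wz": 0,"dx": 14,"dy": 0,"dz": 35,"fingers": 0.6},
    {"wx": 0,"wy": 0,"wz": 0,"dx": 28,"dy": 0,"dz": 30,"fingers": 0.6},
    {"wx": 0,"wy": 0,"wz": 0,"dx": 42,"dy": 0,"dz": 25,"fingers": 0.6},
    {"wx": 0,"wy": 0,"wz": 0,"dx": 56,"dy": 0,"dz": 20,"fingers": 0.6},
    {"wx": 0,"wy": 0,"wz": 0,"dx": 70,"dy": 0,"dz": 15,"fingers": 0.6},
    {"wx": 0,"wy": 0,"wz": 0,"dx": 84,"dy": 0,"dz": 9.5,"fingers": 0.6},
    {"wx": 0,"wy": 0,"wz": 0,"dx": 84,"dy": 0,"dz": 9.5,"fingers": 0.6}
  ]
}}

```text
clock: 8.25
tcp_pos: [0.4679, 0.1642, 0.0429]
ee_rot: [[-0.931, -0.129, 0.341], [-0.121, 0.992, 0.045], [-0.344, 0.001, -0.939]]
force: [-9.7, -1.6, 21.8]
opening: 0.399
gripper_force: 53.0
```

```bash
python3 - <<'E'
from h import *
s=status.state();print(s["joint_positions"].round(3),s["force"])
f=np.array([np.cos(.13),np.sin(.13),0]);R=rot(.13,0)
M=np.array([.584,.179,.022])-.086*f; M[:2]+=0
T=M.copy();T[2]=.036
print(T);delta(T+[0,0,.045],R);delta(T,R)
E
```

```text
[ 0.177  0.189 -0.774  0.258 -0.016  0.044] [-9.69046296 -1.64678958 21.77772562]
[0.49872568 0.16785146 0.036     ]
d mm [-42.2  -0.4 -25.1] w [ 0.001  0.351 -0.   ]
d mm [-26.8  -0.4  17.1] w [ 0.001  0.351 -0.   ]
```

Call:
{"api": "play_rows", "payload": {
  "series": [
    {"wx": 0,"wy": 0,"wz": 0,"dx": 0,"dy": 0,"dz": -1,"fingers": -1},
    {"wx": 0,"wy": 0,"wz": 0,"dx": 0,"dy": 0,"dz": -1,"fingers": -1},
    {"wx": 0,"wy": 0,"wz": 0,"dx": 0,"dy": 0,"dz": -1,"fingers": -1},
    {"wx": 0,"wy": 0,"wz": 0,"dx": 0,"dy": 0,"dz": -1,"fingers": -1},
    {"wx": 0,"wy": 0.1,"wz": 0,"dx": -15,"dy": 0,"dz": -30,"fingers": -1},
    {"wx": 0,"wy": 0.25,"wz": 0,"dx": -30,"dy": 0,"dz": -30,"fingers": -1},
    {"wx": 0,"wy": 0.35,"wz": 0,"dx": -42,"dy": 0,"dz": -25,"fingers": -1},
    {"wx": 0,"wy": 0.35,"wz": 0,"dx": -42,"dy": 0,"dz": -25,"fingers": -1},
    {"wx": 0,"wy": 0.35,"wz": 0,"dx": -42,"dy": 0,"dz": -25,"fingers": -1}
  ]
}}

```text
clock: 9.38
tcp_pos: [0.4987, 0.1681, 0.0788]
ee_rot: [[-0.992, -0.129, -0.001], [-0.129, 0.992, 0.0], [0.001, 0.001, -1.0]]
force: [-0.5, -0.0, 0.7]
opening: 0.996
gripper_force: 0.0
```

```bash
python3 - <<'E'
from h import *
import pickle
c=camera("wrist");s=status.state();f=np.array([np.cos(.13),np.sin(.13),0])
im=c["image"][:,:,::-1].copy()
M=np.array([.4987,.1679,.022])
for d,col in((-.05,(0,0,255)),(0,(0,255,0)),(.05,(255,0,0))):
    u=tuple(int(x) for x in proj(c,M+d*f+[0,0,.018]));cv2.circle(im,u,4,col,1)
S=camera("side");pickle.dump(S,open("s2.pkl","wb"))
b=cv2.resize(S["image"][245:385,225:325,::-1],(300,420),interpolation=cv2.INTER_CUBIC)
cv2.imwrite("pics/w4.png",np.hstack([cv2.resize(im,(500,420)),b]))
delta((M[0],M[1],.037),rot(.13,0))
E
```

```text
d mm [-0.3 -0.3 42.3] w [ 0.001 -0.001 -0.   ]
```

View pics/w4.png

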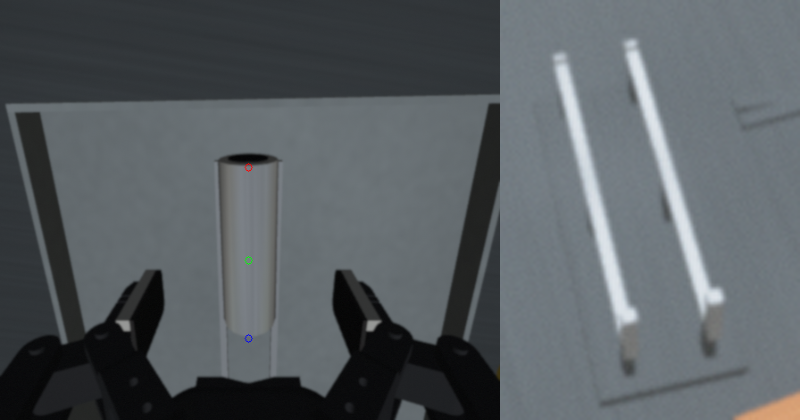

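The stub is centred sideways and about 3 mm nearer the robot than predicted: its end is at (248,160) against a predicted (248,167). In the side crop, the rail open ends are at (560,58) and (631,44) and the post tops at (628,314) and (714,296). Now to grasp it and work out the rails' pose.

Call:
{"api": "play_rows", "payload": {
  "series": [
    {"wx": 0,"wy": 0,"wz": 0,"dx": 3,"dy": 0,"dz": 42,"fingers": -1},
    {"wx": 0,"wy": 0,"wz": 0,"dx": 3,"dy": 0,"dz": 42,"fingers": -1},
    {"wx": 0,"wy": 0,"wz": 0,"dx": 3,"dy": 0,"dz": 42,"fingers": 0.6},
    {"wx": 0,"wy": 0,"wz": 0,"dx": 3,"dy": 0,"dz": 42,"fingers": 0.6},
    {"wx": 0,"wy": 0,"wz": 0,"dx": 3,"dy": 0,"dz": 42,"fingers": 0.6},
    {"wx": 0,"wy": 0,"wz": 0,"dx": 3,"dy": 0,"dz": 42,"fingers": 0.6},
    {"wx": 0,"wy": 0,"wz": 0,"dx": 3,"dy": 0,"dz": -20,"fingers": 0.6},
    {"wx": 0,"wy": 0,"wz": 0,"dx": 3,"dy": 0,"dz": -80,"fingers": 0.6},
    {"wx": 0,"wy": 0,"wz": 0,"dx": 3,"dy": 0,"dz": -120,"fingers": 0.6},
    {"wx": 0,"wy": 0,"wz": 0,"dx": 3,"dy": 0,"dz": -120,"fingers": 0.6}
  ],
  "squeeze": 60
}}

```text
clock: 10.72
tcp_pos: [0.4978, 0.168, 0.2025]
ee_rot: [[-0.992, -0.129, 0.005], [-0.129, 0.992, 0.001], [-0.005, 0.001, -1.0]]
force: [0.7, -0.6, -6.3]
opening: 0.393
gripper_force: 64.1
```

```bash
python3 - <<'E'
from h import *
import pickle
d=pickle.load(open("d.pkl","rb"));S=d["side"]
P=lambda u,v,z:cast(S,225+(u-500)/3,245+v/3,z)
a,b=P(560,58,.065),P(631,44,.065);p,q=P(628,314,.10),P(714,296,.10)
print(a,b,p,q,np.linalg.norm(a-b),np.linalg.norm(p-q))
o=(a+b)/2;h=(p+q)/2;v=o-h;print("open",o,"home",h,"len",np.linalg.norm(v[:2]),"yaw",np.arctan2(-v[0],v[1]))
print("rail center",(o+h)/2)
s=status.state();print(s["joint_positions"].round(3),s["tcp_pos"])
E
```

```text
[ 0.5219715  -0.11971676  0.065     ] [ 0.58198078 -0.12272715  0.065     ] [ 0.50550718 -0.37868063  0.1       ] [ 0.56522964 -0.38316873  0.1       ] 0.06008473372591689 0.05989085318340475
open [ 0.55197614 -0.12122195  0.065     ] home [ 0.53536841 -0.38092468  0.1       ] len 0.2602332089040947 yaw -0.0638620410541807
rail center [ 0.54367227 -0.25107332  0.0825    ]
[ 1.650e-01  2.360e-01 -1.490e-01  1.182e+00  1.000e-03  3.600e-02] [0.49778805 0.16797236 0.20252413]
```

Rail spacing measures 60 mm and length 260 mm, both matching the description. Carrying the stub to a hover over the open end.

```bash
python3 - <<'E'
from h import *
C=np.array([.5437,-.2511]);y=np.array([.064,.998]);T=C+.085*y;R=rot(-.064,0);print(T)
delta((*T,.17),R)
E
```

```text
[ 0.54914 -0.16627]
d mm [  -7.6 -338.1   32.3] w [0.001 0.005 0.194]
```

Call:
{"api": "play_rows", "payload": {
  "series": [
    {"wx": 0,"wy": 0,"wz": 0.02,"dx": 0,"dy": -30,"dz": 0,"fingers": 0.6},
    {"wx": 0,"wy": 0,"wz": 0.05,"dx": -2,"dy": -75,"dz": 0,"fingers": 0.6},
    {"wx": 0,"wy": 0,"wz": 0.08,"dx": -3,"dy": -120,"dz": 0,"fingers": 0.6},
    {"wx": 0,"wy": 0,"wz": 0.11,"dx": -4,"dy": -165,"dz": 0,"fingers": 0.6},
    {"wx": 0,"wy": 0,"wz": 0.14,"dx": -5,"dy": -210,"dz": 5,"fingers": 0.6},
    {"wx": 0,"wy": 0,"wz": 0.16,"dx": -6,"dy": -255,"dz": 10,"fingers": 0.6},
    {"wx": 0,"wy": 0,"wz": 0.18,"dx": -7,"dy": -300,"dz": 20,"fingers": 0.6},
    {"wx": 0,"wy": 0.003,"wz": 0.194,"dx": -8,"dy": -328,"dz": 30,"fingers": 0.6},
    {"wx": 0,"wy": 0.005,"wz": 0.194,"dx": -8,"dy": -338,"dz": 32,"fingers": 0.6},
    {"wx": 0,"wy": 0.005,"wz": 0.194,"dx": -8,"dy": -338,"dz": 32,"fingers": 0.6},
    {"wx": 0,"wy": 0.005,"wz": 0.194,"dx": -8,"dy": -338,"dz": 32,"fingers": 0.6}
  ]
}}

```text
clock: 12.1
tcp_pos: [0.5481, -0.1653, 0.1673]
ee_rot: [[-0.998, 0.063, -0.006], [0.063, 0.998, 0.001], [0.006, 0.0, -1.0]]
force: [-0.2, -0.5, -4.6]
opening: 0.393
gripper_force: 63.7
```

```bash
python3 - <<'E'
from h import *
c=camera("wrist");im=c["image"][:,:,::-1].copy()
C=np.array([.5437,-.2511]);y=np.array([.064,.998]);x=np.array([.998,-.064])
for X in(-.03,.03):
  for Y in(-.12,.03,.085,.13):
    try: cv2.circle(im,tuple(int(v) for v in proj(c,(*(C+X*x+Y*y),.06))),4,(0,0,255),1)
    except Exception as e: print(e)
S=camera("side");b=cv2.resize(S["image"][225:365,225:325,::-1],(300,420),interpolation=cv2.INTER_CUBIC)
cv2.imwrite("pics/w5.png",np.hstack([cv2.resize(im,(500,420)),b]))
delta((*(C+.085*y),.094),rot(-.064,0))
E
```

```text
d mm [-1.3 -0.9 73.7] w [-0.    -0.005  0.001]
```

View pics/w5.png

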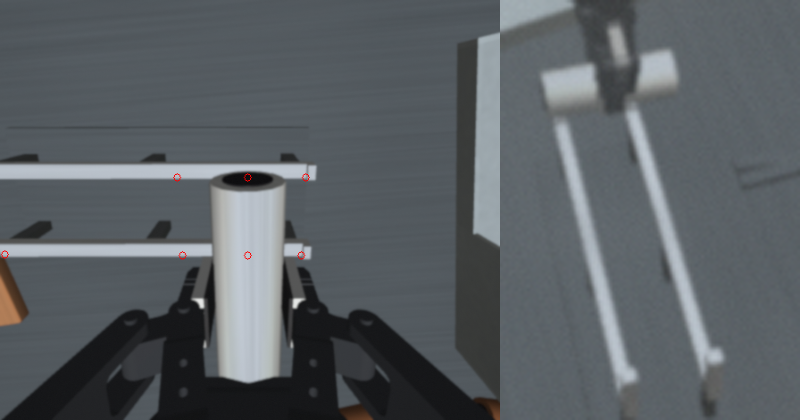

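Wrist view: the rails run at rows 171 and 248, about 4 mm nearer the robot than my marks, and the stub lies square across them. Lowering with a small correction.

Call:
{"api": "play_rows", "payload": {
  "series": [
    {"wx": 0,"wy": -0.005,"wz": 0,"dx": 2,"dy": 0,"dz": 30,"fingers": 0.6},
    {"wx": 0,"wy": -0.005,"wz": 0,"dx": 2,"dy": 0,"dz": 55,"fingers": 0.6},
    {"wx": 0,"wy": -0.005,"wz": 0,"dx": 2,"dy": 0,"dz": 67,"fingers": 0.6},
    {"wx": 0,"wy": -0.005,"wz": 0,"dx": 2,"dy": 0,"dz": 71,"fingers": 0.6},
    {"wx": 0,"wy": -0.005,"wz": 0,"dx": 2,"dy": 0,"dz": 71,"fingers": 0.6},
    {"wx": 0,"wy": -0.005,"wz": 0,"dx": 2,"dy": 0,"dz": 71,"fingers": 0.6}
  ]
}}

```text
clock: 12.95
tcp_pos: [0.5463, -0.1664, 0.0972]
ee_rot: [[-0.998, 0.064, 0.0], [0.064, 0.998, -0.001], [-0.0, -0.001, -1.0]]
force: [0.0, 0.1, -4.6]
opening: 0.391
gripper_force: 63.8
```

Call:
{"api": "play_rows", "payload": {
  "series": [
    {"wx": 0,"wy": 0,"wz": 0,"dx": 0,"dy": 0,"dz": 2,"fingers": 0.6},
    {"wx": 0,"wy": 0,"wz": 0,"dx": 0,"dy": 0,"dz": 3,"fingers": 0.6},
    {"wx": 0,"wy": 0,"wz": 0,"dx": 0,"dy": 0,"dz": 3,"fingers": 0.6}
  ]
}}

```text
clock: 13.32
tcp_pos: [0.5462, -0.1664, 0.0949]
ee_rot: [[-0.998, 0.064, 0.001], [0.064, 0.998, -0.001], [-0.001, -0.001, -1.0]]
force: [-2.9, 1.2, 7.6]
opening: 0.395
gripper_force: 65.4
```

Contact: the vertical force went from -4.6 to +7.6 N. Releasing gently.

Call:
{"api": "play_rows", "payload": {
  "series": [
    {"wx": 0,"wy": 0,"wz": 0,"dx": 0,"dy": 0,"dz": -0.5,"fingers": 0.6},
    {"wx": 0,"wy": 0,"wz": 0,"dx": 0,"dy": 0,"dz": -0.5,"fingers": 0.0},
    {"wx": 0,"wy": 0,"wz": 0,"dx": 0,"dy": 0,"dz": -0.5,"fingers": -0.4},
    {"wx": 0,"wy": 0,"wz": 0,"dx": 0,"dy": 0,"dz": -0.5,"fingers": -0.7},
    {"wx": 0,"wy": 0,"wz": 0,"dx": 0,"dy": 0,"dz": -0.5,"fingers": -0.7},
    {"wx": 0,"wy": 0,"wz": 0,"dx": 0,"dy": 0,"dz": -0.5,"fingers": -0.7},
    {"wx": 0,"wy": 0,"wz": 0,"dx": 0,"dy": 0,"dz": -0.5,"fingers": -0.7},
    {"wx": 0,"wy": 0,"wz": 0,"dx": 0,"dy": 0,"dz": -0.5,"fingers": -0.7}
  ]
}}

```text
clock: 14.32
tcp_pos: [0.5458, -0.1662, 0.0939]
ee_rot: [[-0.998, 0.064, -0.001], [0.064, 0.998, 0.0], [0.001, -0.0, -1.0]]
force: [0.1, 0.1, 0.1]
opening: 0.851
gripper_force: 0.0
```

```bash
python3 - <<'E'
from h import *
c=camera("wrist");S=camera("side")
b=cv2.resize(S["image"][225:365,225:325,::-1],(300,420),interpolation=cv2.INTER_CUBIC)
cv2.imwrite("pics/w6.png",np.hstack([cv2.resize(c["image"][:,:,::-1],(500,420)),b]))
s=status.state();print(s["joint_positions"].round(3))
E
```

```text
[-0.442  0.388 -0.221  0.963 -0.    -0.378]
```

View pics/w6.png

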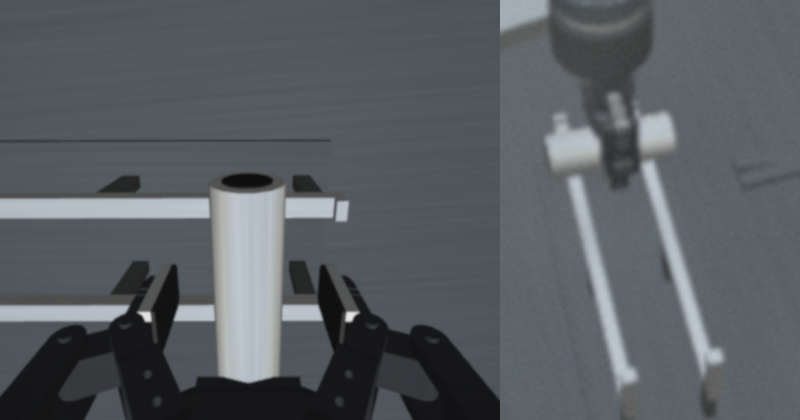

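The stub lies across both rails, square and free between the open jaws (force ≈ 0). Now pushing it with the +y finger.

Call:
{"api": "play_rows", "payload": {
  "series": [
    {"wx": 0,"wy": 0,"wz": 0,"dx": 0,"dy": -6,"dz": 3,"fingers": -0.7},
    {"wx": 0,"wy": 0,"wz": 0,"dx": 0,"dy": -13,"dz": 3,"fingers": -0.7},
    {"wx": 0,"wy": 0,"wz": 0,"dx": 0,"dy": -19,"dz": 3,"fingers": -0.7},
    {"wx": 0,"wy": 0,"wz": 0,"dx": 0,"dy": -26,"dz": 3,"fingers": -0.7},
    {"wx": 0,"wy": 0,"wz": 0,"dx": 0,"dy": -33,"dz": 3,"fingers": -0.7},
    {"wx": 0,"wy": 0,"wz": 0,"dx": 0,"dy": -41,"dz": 3,"fingers": -0.7},
    {"wx": 0,"wy": 0,"wz": 0,"dx": 0,"dy": -49,"dz": 3,"fingers": -0.7},
    {"wx": 0,"wy": 0,"wz": 0,"dx": 0,"dy": -57,"dz": 3,"fingers": -0.7}
  ]
}}

```text
clock: 15.42
tcp_pos: [0.5421, -0.2237, 0.0909]
ee_rot: [[-0.998, 0.064, -0.001], [0.064, 0.998, -0.0], [0.001, -0.0, -1.0]]
force: [-0.6, -0.2, 0.4]
opening: 0.848
gripper_force: 0.3
```

```bash
python3 - <<'E'
from h import *
S=camera("side");c=camera("wrist")
b=cv2.resize(S["image"][225:365,225:325,::-1],(300,420),interpolation=cv2.INTER_CUBIC)
cv2.imwrite("pics/w7.png",np.hstack([cv2.resize(c["image"][:,:,::-1],(500,420)),b]))
# stub extent along row 200 / row 330 of the wrist view (bright, smooth)
g=cv2.cvtColor(c["image"],cv2.COLOR_RGB2GRAY)
for r in(230,250):
    w=np.where(g[r]>125)[0];print(r,w.min() if len(w) else None,w.max() if len(w) else None,len(w))
E
```

```text
230 279 357 79
250 279 356 78
```

Call:
{"api": "play_rows", "payload": {
  "series": [
    {"wx": 0,"wy": 0,"wz": 0,"dx": 0,"dy": -8,"dz": 0,"fingers": -0.7},
    {"wx": 0,"wy": 0,"wz": 0,"dx": 0,"dy": -18,"dz": 0,"fingers": -0.7},
    {"wx": 0,"wy": 0,"wz": 0,"dx": 0,"dy": -28,"dz": 0,"fingers": -0.7},
    {"wx": 0,"wy": 0,"wz": 0,"dx": 0,"dy": -38,"dz": 0,"fingers": -0.7},
    {"wx": 0,"wy": 0,"wz": 0,"dx": 0,"dy": -48,"dz": 0,"fingers": -0.7},
    {"wx": 0,"wy": 0,"wz": 0,"dx": 0,"dy": -58,"dz": 0,"fingers": -0.7},
    {"wx": 0,"wy": 0,"wz": 0,"dx": 0,"dy": -68,"dz": 0,"fingers": -0.7},
    {"wx": 0,"wy": 0,"wz": 0,"dx": 0,"dy": -78,"dz": 0,"fingers": -0.7},
    {"wx": 0,"wy": 0,"wz": 0,"dx": 0,"dy": -88,"dz": 0,"fingers": -0.7},
    {"wx": 0,"wy": 0,"wz": 0,"dx": 0,"dy": -98,"dz": 0,"fingers": -0.7},
    {"wx": 0,"wy": 0,"wz": 0,"dx": 0,"dy": -108,"dz": 0,"fingers": -0.7},
    {"wx": 0,"wy": 0,"wz": 0,"dx": 0,"dy": -118,"dz": 0,"fingers": -0.7}
  ]
}}

```text
clock: 17.02
tcp_pos: [0.5345, -0.3415, 0.0909]
ee_rot: [[-0.998, 0.064, -0.001], [0.064, 0.998, -0.0], [0.001, -0.0, -1.0]]
force: [0.2, 0.8, 0.6]
opening: 0.848
gripper_force: 0.3
```

```bash
cat > m.py <<'E'
from h import *
c=camera("wrist");s=status.state()
g=cv2.cvtColor(c["image"],cv2.COLOR_RGB2GRAY)
C=np.array([.5437,-.2511]);t=s["tcp_pos"];print(s["clock"],"tcp rail y",(t[:2]-C)@[.064,.998],"x",(t[:2]-C)@[.998,-.064],s["force"].round(1))
for r in(230,250,340):
    w=np.where(g[r]>125)[0];print(r,w.min() if len(w) else None,w.max() if len(w) else None,len(w))
cv2.imwrite("pics/last_w.png",c["image"][:,:,::-1])
E
python3 m.py
```

```text
17.075 tcp rail y -0.09196825579049377 x -0.003315564396835792 [-0.8 -1.4 -0.2]
230 285 363 79
250 161 361 106
340 283 353 71
```

Call:
{"api": "play_rows", "payload": {
  "series": [
    {"wx": 0,"wy": 0,"wz": 0,"dx": 0,"dy": -5,"dz": 0,"fingers": -0.7},
    {"wx": 0,"wy": 0,"wz": 0,"dx": 0,"dy": -10,"dz": 0,"fingers": -0.7},
    {"wx": 0,"wy": 0,"wz": 0,"dx": 0,"dy": -15,"dz": 0,"fingers": -0.7},
    {"wx": 0,"wy": 0,"wz": 0,"dx": 0,"dy": -20,"dz": 0,"fingers": -0.7},
    {"wx": 0,"wy": 0,"wz": 0,"dx": 0,"dy": -24,"dz": 0,"fingers": -0.7},
    {"wx": 0,"wy": 0,"wz": 0,"dx": 0,"dy": -27,"dz": 0,"fingers": -0.7},
    {"wx": 0,"wy": 0,"wz": 0,"dx": 0,"dy": -28,"dz": 0,"fingers": -0.7}
  ]
}}

```text
clock: 17.95
tcp_pos: [0.5327, -0.369, 0.0908]
ee_rot: [[-0.998, 0.065, -0.001], [0.065, 0.998, -0.0], [0.001, -0.0, -1.0]]
force: [0.2, -0.3, 0.3]
opening: 0.849
gripper_force: 0.0
```

```bash
python3 m.py
```

```text
18.0 tcp rail y -0.11838729461561141 x -0.0034053826395407123 [-0.9 -0.   0.6]
230 282 361 80
250 237 359 107
340 188 352 91
```

Call:
{"api": "play_rows", "payload": {
  "series": [
    {"wx": 0,"wy": 0,"wz": 0,"dx": 0,"dy": -2,"dz": 0,"fingers": -0.7},
    {"wx": 0,"wy": 0,"wz": 0,"dx": 0,"dy": -4,"dz": 0,"fingers": -0.7},
    {"wx": 0,"wy": 0,"wz": 0,"dx": 0,"dy": -5,"dz": 0,"fingers": -0.7},
    {"wx": 0,"wy": 0,"wz": 0,"dx": 0,"dy": -5,"dz": 0,"fingers": -0.7}
  ]
}}

```text
clock: 18.5
tcp_pos: [0.5325, -0.3738, 0.0909]
ee_rot: [[-0.998, 0.064, -0.001], [0.064, 0.998, 0.0], [0.001, 0.0, -1.0]]
force: [0.4, 1.1, 0.2]
opening: 0.85
gripper_force: 0.3
```

```bash
python3 m.py
```

```text
18.55 tcp rail y -0.12312466578094547 x -0.00335907286671458 [-0.6  0.4 -0.8]
230 284 363 80
250 251 361 106
340 188 353 96
```

Call:
{"api": "play_rows", "payload": {
  "series": [
    {"wx": 0,"wy": 0,"wz": 0,"dx": 0,"dy": -1,"dz": 0,"fingers": -0.7},
    {"wx": 0,"wy": 0,"wz": 0,"dx": 0,"dy": -2,"dz": 0,"fingers": -0.7},
    {"wx": 0,"wy": 0,"wz": 0,"dx": 0,"dy": -3,"dz": 0,"fingers": -0.7},
    {"wx": 0,"wy": 0,"wz": 0,"dx": 0,"dy": -3,"dz": 0,"fingers": -0.7}
  ]
}}

```text
clock: 19.05
tcp_pos: [0.5325, -0.3742, 0.0907]
ee_rot: [[-0.998, 0.063, -0.001], [0.063, 0.998, 0.005], [0.001, 0.005, -1.0]]
force: [2.0, 11.7, 3.9]
opening: 0.851
gripper_force: 6.1
```

The force rose to 11.7 N and the TCP stopped, so the stub is against the posts. Backing off, centring the jaws and rising clear.

Call:
{"api": "play_rows", "payload": {
  "series": [
    {"wx": 0,"wy": 0,"wz": 0,"dx": 0,"dy": 5,"dz": 0,"fingers": -0.7},
    {"wx": 0,"wy": 0,"wz": 0,"dx": 0,"dy": 12,"dz": 0,"fingers": -0.7},
    {"wx": 0,"wy": 0,"wz": 0,"dx": 0,"dy": 16,"dz": 0,"fingers": -0.7},
    {"wx": 0,"wy": 0,"wz": 0,"dx": 0,"dy": 16,"dz": 0,"fingers": -0.7},
    {"wx": 0,"wy": 0,"wz": 0,"dx": 0,"dy": 16,"dz": -20,"fingers": -0.7},
    {"wx": 0,"wy": 0,"wz": 0,"dx": 0,"dy": 16,"dz": -50,"fingers": -0.7},
    {"wx": 0,"wy": 0,"wz": 0,"dx": 0,"dy": 16,"dz": -100,"fingers": -0.7},
    {"wx": 0,"wy": 0,"wz": 0,"dx": 0,"dy": 16,"dz": -150,"fingers": -0.7},
    {"wx": 0,"wy": 0,"wz": 0,"dx": 0,"dy": 16,"dz": -150,"fingers": -0.7}
  ]
}}

```text
clock: 20.18
tcp_pos: [0.5344, -0.3619, 0.2454]
ee_rot: [[-0.998, 0.065, 0.005], [0.065, 0.998, -0.005], [-0.005, -0.005, -1.0]]
force: [0.8, -0.7, -0.2]
opening: 0.846
gripper_force: 0.0
```

```bash
python3 - <<'E'
from h import *
S=camera("side");c=camera("wrist")
b=cv2.resize(S["image"][265:405,225:325,::-1],(300,420),interpolation=cv2.INTER_CUBIC)
cv2.imwrite("pics/w8.png",np.hstack([cv2.resize(c["image"][:,:,::-1],(500,420)),b]))
E
```

```text
(no output)
```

View pics/w8.png

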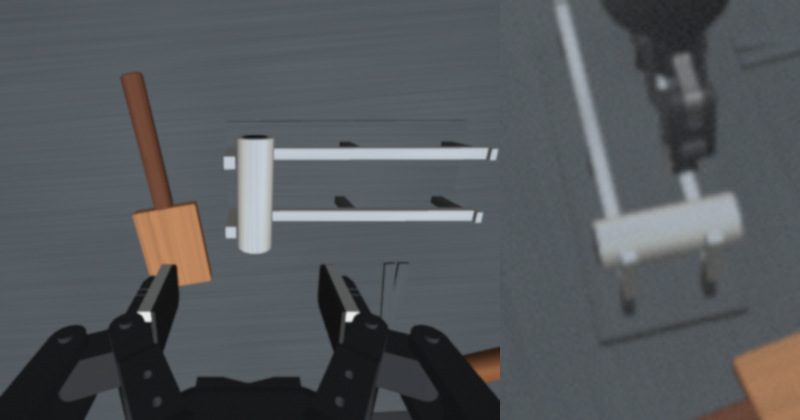

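The stub, at (255,195), lies square across both rails with its side against both post tops at (229,162) and (231,232). The robot is clear of everything, so I'm handing the job in.

```bash
python3 -c "
from rig import workorder
print(workorder.close_job())"
```

```text
the job is handed in; nothing more can be done
None
```

The stub was found, drawn out of the box, laid on the rails at the open end and rolled until it rested against both posts. The job is handed in at about 20 s on the clock; the hand-in gave no verdict.

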